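# Push the spent plaster plug out of a casting ring

### The arm

A 6-joint arm with a two-finger parallel gripper is mounted at the origin on the work surface. World frame = base frame: x ahead of the robot, y to its left, z up, the work surface at z = 0. Lengths are in m, angles in rad, forces in N, time in s.
With the tool pointing down it reaches from about 0.35 to 0.775 m from the base axis. Payload 7.3 kg.
Tool frame: the origin (TCP) lies at the very end of the fingers, on their centre line; the grasp point (between the pads) lies 19 mm behind it; z points along the fingers, y is the line along which they close (so a half turn about z gives the same grasp; the last joint's range is limited). The gripper opens to 92 mm and grips with 3 to 60 N. Pads are 19 mm wide; open, the fingers measure 130 mm over their backs; the gripper's body (75 mm by 190 mm) begins 47 mm behind the grasp point.
Start: joints at [-1.403, 0.342, 1.524, -0, 1.275, -0.146], TCP at [0.162, -0.499, 0.227] pointing down, gripper open.
Joint ranges: [-2.53, 2.53], [-0.77, 2.02], [0.04, 2.7], [-1, 4.14], [0.28, 2.66], [-3.11, 3.11]. Speed limits (rad/s): [2.57, 2.57, 3.14, 3.14, 3.14, 3.14].

### API

Orientations are given as [roll, pitch, yaw] about the fixed x, y, z axes, in that order (R = Rz(yaw) Ry(pitch) Rx(roll)).
In Python, from cell import robot gives the robot as it stands. The module is installed in compiled form; this text tells all that it offers.
- The arm moves only by the tool arm_command, never from a script. Its argument "moves" is a list of rows, each a list of 3 entries, a list of its own where there are three numbers: the shift along the tool's x, y, z in m, then the turn, a rotation vector about the tool's x, y, z in rad, then the finger opening in m, from 0 to 0.0918. In form: [[[dx, dy, dz], [ax, ay, az], claw], ...]. A call has exactly 5 rows; each row is the pose to reach, as a shift and turn from the pose commanded when the call began, along the tool's axes at that moment; what a row does not reach only later rows make up. A row lasts 1/10 s, in which the tool goes at most 50 mm and 8.59 degrees, less where a joint would pass 70% of its speed; a pose out of reach is approached as far as the arm can. A call with a gripper value outside its range is refused whole. The fingers move at their own pace and stop on an object; "squeeze" is the grip in N (left out, the last holds). Time passes only in rows, so rows that repeat a pose let the fingers close, or fill a call up. It gives the time, the measured TCP pose, the force, the opening and the grip force at its end, in the units of the state.
- robot.observe(): the state, without advancing time (a new reading comes with each control period).
- robot.read_camera(name): name is "scene" or "top"; returns the picture (400x640x3 uint8, red, green, blue); there is no depth.
- robot.camera_model(name): a dict with "fx", "fy", "cx", "cy" (pixels), "R" (3x3) and "t" (3): a world point X has camera coordinates R X + t. Camera axes: x right, y down, z forward; pixel columns grow to the right and rows downward; lengths in m; the calibration is good to about 2 mm. A picture is of the moment at which its call begins. camera_model takes no time and is no camera call.
- robot.hand_in(): hands the job in; it is judged then, once.
The state is a dict: "time": time; "qpos": joint angles; "qvel": joint speeds; "joint_efforts": joint torques, N m; "tool_pos": TCP position; "tool_rot": TCP orientation; "contact_force": force on the tool from outside, world axes, zero at the start; "torque": the same for the moment, N m; "opening": finger opening in m; "grip_force": force on a finger pad.
Only numpy, scipy, OpenCV 4.12 (cv2) and the standard library are available. Lean on these libraries where they do the work, as an engineer would, in place of code of your own. Each camera call takes 0.05 s, during which the arm holds its last target. There are 200 camera calls.

### The job

On the dental-lab bench, take the long plunger with the narrow round foot, put it foot-first down the casting ring on the knock-out stand, and push the plaster plug down through the bore until it drops out underneath onto the stand's tray. Then draw the plunger out and stand it upright on the bench, clear of the stand.

Things in the scene. Friction and masses are not known exactly. Their poses are not given: they have to be found in the camera images.
- plunger_handle (a point): Handle centre of the plunger: 140 mm tall, 250 g, upright and loose on the bench, round. Steel foot 35 mm wide, 15 mm high; stem 18 mm wide; wooden handle 28 mm wide, top 45 mm. Point on its axis, 117.5 mm above the underside, z up to the handle. Of three rammers in any order it is the long, narrow-footed one: one has a 66 mm foot (cannot enter the bore), one is only 80 mm tall (too short).
- bore (a point): Centre of the upper mouth of the steel casting ring (64 mm outside, 52 mm tall) on the fixed stand, 128 mm above the bench, z up. The ring stands on an 8 mm plate, 124 mm square, on four posts. The bore goes straight down through both, 49 mm wide, 60 mm long, open below; three sprung pads in its bottom 18 mm narrow it to 43 mm and grip the plug.
- stand: The fixed stand, any yaw; origin on the bench under the bore's axis, z up. Its base is an open tray 130 mm square, floor 6 mm and rim 14 mm above the bench. A plug lying upright on it has its top 82 mm below the ring's mouth, so a plunger foot lowered 65 to 75 mm below the mouth pushes the plug out without pressing it on the tray.
- plug_center (a point): Centre of the plaster plug, a cylinder 44 mm wide, 40 mm tall, 100 g, half-way up it, z along its axis. At the start it is upright in the bore, its top 16 mm below the mouth. The pads hold it: it takes about 5 to 12 N from above to slide it, and it stays where it is left. It drops free once its top is about 58 mm below the mouth.

How it is judged:
By the outcome, as a careful person would: the job done as asked, in the order asked, and still so for the second after the job is handed in, with the robot touching nothing.
It also fails if it takes over 58 s, if anything falls off the work surface, if the arm or the gripper's body presses on something with over 40 N, if the wrist force passes 120 N, or if a joint passes its speed limit or range.

## Working session

There is one attempt and no reset: what is moved stays moved. The work goes in short steps, Python scripts to look and compute and a tool call to move; the robot and the scene stay as the last step left them, time stands still between calls to the robot, and variables do not carry over. Pictures are saved under pics/ and viewed, at most 10 in all, crops included, and the job is handed in when it is done.

Besides the shell and the picture viewer there is one more tool, called by a JSON object that holds its "api" and its "payload". arm_command: Moves the arm, as the interface text tells. Its arguments: {"type":"object","properties":{"moves":{"type":"array"},"squeeze":{"type":"number"}},"required":["moves"]}

```bash
mkdir -p pics
python3 - <<'E'
from cell import robot
import cv2
for n in("scene","top"):
    cv2.imwrite(f"pics/{n}0.png",robot.read_camera(n)[:,:,::-1]); m=robot.camera_model(n); print(n,m)
print(robot.observe())
E
```

```text
scene {'fx': 509.2928854466685, 'fy': 509.2928854466685, 'cx': 318.96279529145966, 'cy': 198.92257365829497, 'R': array([[-0.39590637,  0.91820649, -0.01244974],
       [ 0.63340888,  0.26324294, -0.727665  ],
       [-0.66486941, -0.29597298, -0.6858197 ]]), 't': array([ 0.21183952, -0.25435572,  1.42768195])}
top {'fx': 425.90484747732137, 'fy': 425.90484747732137, 'cx': 327.7491119781109, 'cy': 205.61913027605516, 'R': array([[-2.35810255e-02, -9.99721481e-01,  9.46668867e-04],
       [-9.94772555e-01,  2.33701622e-02, -9.94052268e-02],
       [ 9.93554167e-02, -3.28579739e-03, -9.95046584e-01]]), 't': array([0.02716074, 0.54768046, 0.91347292])}
{'time': 0.1, 'qpos': array([-1.40297768e+00,  3.42655075e-01,  1.52490004e+00, -9.00371005e-06,
        1.27540210e+00, -1.45981592e-01]), 'qvel': array([ 0.00261524, -0.00335707, -0.00227434, -0.00148214, -0.00126376,
       -0.00080565]), 'joint_efforts': array([ 1.70892075e-03, -4.32004130e+01, -2.44694120e+01,  7.18803238e-02,
        5.26112714e-02, -4.83172892e-05]), 'tool_pos': array([ 0.16202254, -0.49900065,  0.2261209 ]), 'tool_rot': array([-3.14024136e+00, -1.89974824e-04,  3.13802741e-01]), 'contact_force': array([-0.38352695, -0.29606231, -0.74107017]), 'torque': array([-0.02368312,  0.00411298,  0.04586476]), 'grip_force': 0.0, 'opening': 0.09167659706720012}
```

View pics/scene0.png

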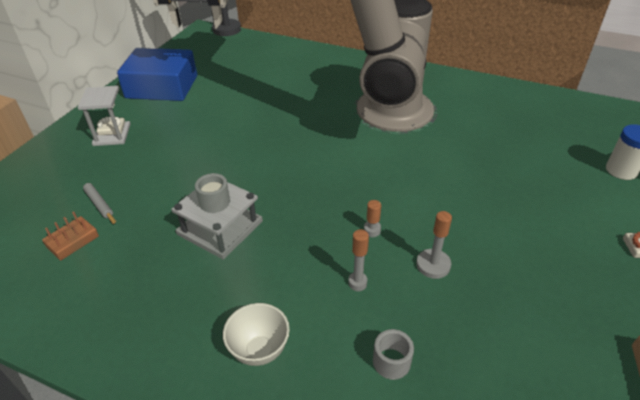

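View pics/top0.png

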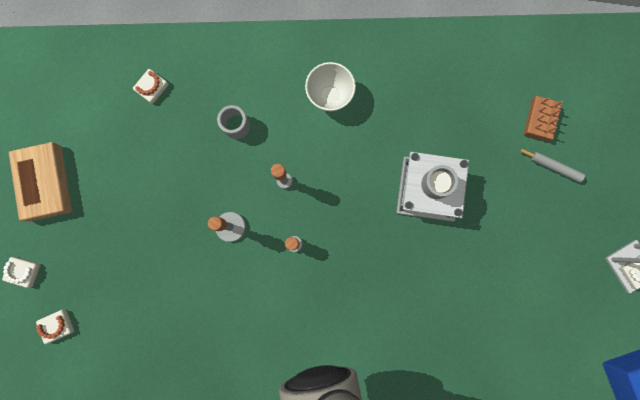

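The target plunger is the middle one: scene handle about (360,243) and foot (358,283), top-view handle (278,171) and foot (286,182). The ring mouth is at scene (212,185) and top (442,181). I'll zoom in for exact pixels.

Run:
```python
import cv2,numpy as np
s=cv2.imread("pics/scene0.png");t=cv2.imread("pics/top0.png")
def c(im,u,v): # 50x37 crop at 8x
    o=cv2.resize(im[v-18:v+19,u-25:u+25],(400,296),interpolation=cv2.INTER_CUBIC)
    for k in range(0,50,10): cv2.putText(o,str(u-25+k),(k*8,8),0,.35,(255,255,255));cv2.line(o,(k*8,0),(k*8,296),(255,255,0),1)
    for k in range(0,37,10): cv2.putText(o,str(v-18+k),(0,k*8+10),0,.35,(0,255,255));cv2.line(o,(0,k*8),(400,k*8),(255,255,0),1)
    return o
cv2.imwrite("pics/crop1.png",np.vstack([np.hstack([c(s,212,190),c(t,442,181)]),np.hstack([c(s,359,245),c(t,282,178)])]))
```

```text
(no output)
```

View pics/crop1.png

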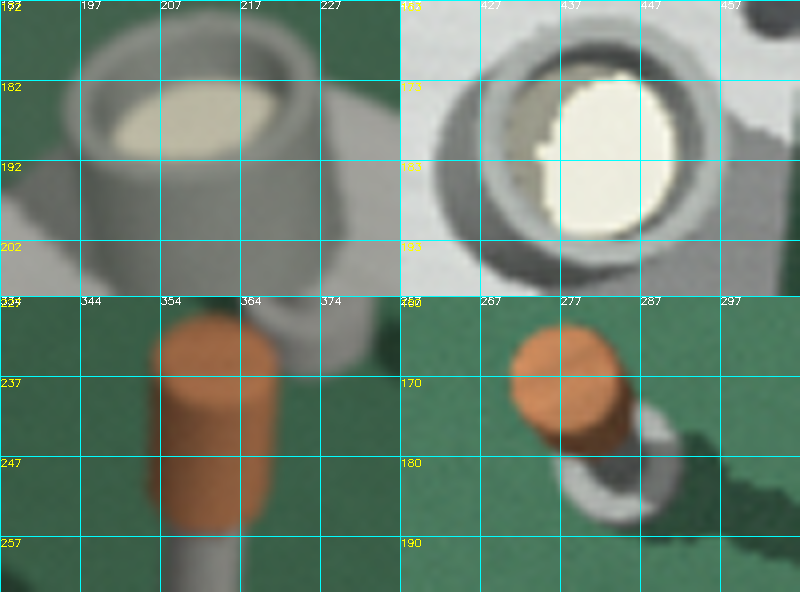

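The crops give these pixel centres:
- **Ring mouth:** scene (210.9,183.1), top (441.7,180.1).
- **Handle top disc:** scene (360.4,234.8), top (277.0,169.8).

The plunger is upright. Next I intersect these rays with the known heights.

```bash
cat > h.py <<'E'
from cell import robot
import numpy as np
def ray(n,u,v):
    m=robot.camera_model(n);R=np.array(m["R"]);t=np.array(m["t"])
    return -R.T@t, R.T@np.array([(u-m["cx"])/m["fx"],(v-m["cy"])/m["fy"],1])
def onplane(n,u,v,z):
    c,d=ray(n,u,v); return c+d*(z-c[2])/d[2]
def proj(n,X):
    m=robot.camera_model(n);p=np.array(m["R"])@X+m["t"]; return m["fx"]*p[0]/p[2]+m["cx"],m["fy"]*p[1]/p[2]+m["cy"]
E
python3 - <<'E'
from h import *
for nm,z,a,b in(("bore",.128,(210.9,183.1),(441.7,180.1)),("plunger",.14,(360.4,234.8),(277.,169.8))):
    print(nm,onplane("scene",*a,z),onplane("top",*b,z))
P=onplane("top",277.,169.8,.14)
for z in(0,.015):print(proj("top",np.r_[P[:2],z]))
# others
print("others short",onplane("top",293,243,.08),"wide",onplane("top",231,227,.0))
m=[onplane("top",*p,.076) for p in((415,157),(463,163),(408,205),(461,212))];print(m)
E
```

```text
bore [ 0.58628249 -0.21010625  0.128     ] [ 0.58365789 -0.21256552  0.128     ]
plunger [0.61370582 0.11463838 0.14      ] [0.60974952 0.11236732 0.14      ]
(np.float64(284.20277202745143), np.float64(181.0120809143491))
(np.float64(283.5311631349343), np.float64(179.96663157664975))
others short [0.46699282 0.08804529 0.08      ] wide [0.50745304 0.23404377 0.        ]
[array([ 0.64244159, -0.17279928,  0.076     ]), array([ 0.6271728 , -0.27377533,  0.076     ]), array([ 0.54065794, -0.15364746,  0.076     ]), array([ 0.5233505 , -0.26385555,  0.076     ])]
```

Both cameras agree: the bore is at about (0.585,-0.211) and the plunger at about (0.612,0.1135). I'll head for the plunger and align the yaw to 0 on the way.

{"api": "arm_command", "payload": {"moves": [[[0.617, -0.443, 0], [0, 0, 0.314], 0.0918], [[0.617, -0.443, 0], [0, 0, 0.314], 0.0918], [[0.617, -0.443, 0], [0, 0, 0.314], 0.0918], [[0.617, -0.443, 0], [0, 0, 0.314], 0.0918], [[0.617, -0.443, 0], [0, 0, 0.314], 0.0918]], "squeeze": 50}}

```text
time: 0.6
tool_pos: [0.3089, -0.2991, 0.2266]
tool_rot: [-3.141, 0.0, -0.001]
contact_force: [1.4, -0.4, -0.1]
opening: 0.0917
grip_force: 0.0
```

{"api": "arm_command", "payload": {"moves": [[[0.302, -0.41, 0], [0, 0, 0], 0.0918], [[0.302, -0.41, 0], [0, 0, 0], 0.0918], [[0.302, -0.41, 0], [0, 0, 0], 0.0918], [[0.302, -0.41, 0], [0, 0, 0], 0.0918], [[0.302, -0.41, 0], [0, 0, 0], 0.0918]]}}

```text
time: 1.1
tool_pos: [0.4573, -0.0977, 0.2266]
tool_rot: [3.141, 0.0, -0.0]
contact_force: [0.1, -1.0, 0.3]
opening: 0.0918
grip_force: 0.0
```

{"api": "arm_command", "payload": {"moves": [[[0.154, -0.209, 0], [0, 0, 0], 0.0918], [[0.154, -0.209, 0], [0, 0, 0], 0.0918], [[0.154, -0.209, 0], [0, 0, 0], 0.0918], [[0.154, -0.209, 0], [0, 0, 0], 0.0918], [[0.154, -0.209, 0], [0, 0, 0], 0.0918]]}}

```text
time: 1.6
tool_pos: [0.6056, 0.1035, 0.2263]
tool_rot: [3.141, 0.001, 0.0]
contact_force: [1.8, -0.5, 0.4]
opening: 0.0917
grip_force: 0.0
```

{"api": "arm_command", "payload": {"moves": [[[0.005, -0.009, 0.02], [0, 0, 0], 0.0918], [[0.005, -0.009, 0.05], [0, 0, 0], 0.0918], [[0.005, -0.009, 0.08], [0, 0, 0], 0.0918], [[0.005, -0.009, 0.11], [0, 0, 0], 0.0918], [[0.005, -0.009, 0.128], [0, 0, 0], 0.0918]]}}

```text
time: 2.1
tool_pos: [0.6083, 0.1106, 0.0956]
tool_rot: [3.141, 0.005, -0.0]
contact_force: [0.1, -0.2, -0.9]
opening: 0.0915
grip_force: 0.0
```

Run:
```python
from h import *
import cv2
s=robot.read_camera("scene")[:,:,::-1];t=robot.read_camera("top")[:,:,::-1]
f=lambda im,u,v:cv2.resize(im[v-60:v+60,u-40:u+40],(400,600),interpolation=cv2.INTER_CUBIC)
cv2.imwrite("pics/g1.png",np.hstack([f(s,360,240),f(t,282,175)]));o=robot.observe();print(o["tool_pos"],o["tool_rot"])
```

```text
[0.6076995  0.11045363 0.09523602] [ 3.14112244e+00  7.03312820e-03 -1.83975949e-04]
```

View pics/g1.png

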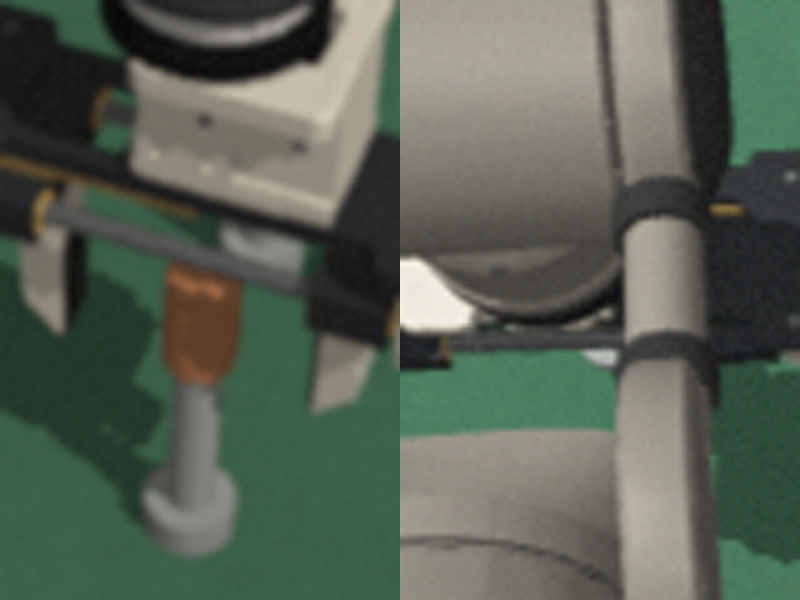

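The plunger handle is between the fingers and roughly centred. I'll trim the small offset and close.

{"api": "arm_command", "payload": {"moves": [[[0.004, -0.003, -0.003], [0, 0, 0], 0.0918], [[0.004, -0.003, -0.003], [0, 0, 0], 0.0918], [[0.004, -0.003, -0.003], [0, 0, 0], 0.06], [[0.004, -0.003, -0.003], [0, 0, 0], 0.05], [[0.004, -0.003, -0.003], [0, 0, 0], 0.04]]}}

```text
time: 2.7
tool_pos: [0.6141, 0.1135, 0.1023]
tool_rot: [3.142, -0.001, -0.0]
contact_force: [-0.3, 0.5, -0.5]
opening: 0.0724
grip_force: 0.0
```

{"api": "arm_command", "payload": {"moves": [[[0, 0, 0], [0, 0, 0], 0.032], [[0, 0, 0], [0, 0, 0], 0.028], [[0, 0, 0], [0, 0, 0], 0.024], [[0, 0, 0], [0, 0, 0], 0.01], [[0, 0, 0], [0, 0, 0], 0.01]]}}

```text
time: 3.2
tool_pos: [0.6139, 0.1135, 0.1017]
tool_rot: [3.141, 0.0, -0.0]
contact_force: [-0.5, 0.2, 0.3]
opening: 0.0322
grip_force: 0.0
```

{"api": "arm_command", "payload": {"moves": [[[0, 0, 0], [0, 0, 0], 0.01], [[0, 0, 0], [0, 0, 0], 0.01], [[0, 0, 0], [0, 0, 0], 0.01], [[0, 0, 0], [0, 0, 0], 0.01], [[0, 0, 0], [0, 0, 0], 0.01]]}}

```text
time: 3.7
tool_pos: [0.6139, 0.1135, 0.1017]
tool_rot: [3.141, 0.0, -0.0]
contact_force: [0.3, -1.4, -0.6]
opening: 0.0273
grip_force: 50.0
```

{"api": "arm_command", "payload": {"moves": [[[0, 0, -0.01], [0, 0, 0], 0.01], [[0, 0, -0.04], [0, 0, 0], 0.01], [[0, 0, -0.08], [0, 0, 0], 0.01], [[0, 0, -0.12], [0, 0, 0], 0.01], [[0, 0, -0.15], [0, 0, 0], 0.01]]}}

```text
time: 4.2
tool_pos: [0.6142, 0.1138, 0.2552]
tool_rot: [-3.141, -0.003, -0.0]
contact_force: [0.7, 0.2, -2.0]
opening: 0.0273
grip_force: 50.0
```

{"api": "arm_command", "payload": {"moves": [[[0, 0.02, -0.01], [0, 0, 0], 0.01], [[-0.004, 0.055, -0.02], [0, 0, 0], 0.01], [[-0.008, 0.095, -0.02], [0, 0, 0], 0.01], [[-0.012, 0.135, -0.02], [0, 0, 0], 0.01], [[-0.015, 0.175, -0.02], [0, 0, 0], 0.01]]}}

```text
time: 4.7
tool_pos: [0.5983, -0.0626, 0.2724]
tool_rot: [-3.142, -0.0, 0.0]
contact_force: [-0.7, 0.1, -1.7]
opening: 0.0272
grip_force: 50.0
```

{"api": "arm_command", "payload": {"moves": [[[-0.004, 0.04, 0], [0, 0, 0], 0.01], [[-0.008, 0.08, 0], [0, 0, 0], 0.01], [[-0.011, 0.115, 0], [0, 0, 0], 0.01], [[-0.012, 0.14, 0], [0, 0, 0], 0.01], [[-0.012, 0.15, 0], [0, 0, 0], 0.01]]}}

```text
time: 5.2
tool_pos: [0.5862, -0.2138, 0.2719]
tool_rot: [3.141, 0.0, -0.003]
contact_force: [0.1, 0.1, -2.7]
opening: 0.0274
grip_force: 50.0
```

{"api": "arm_command", "payload": {"moves": [[[0, 0, 0.005], [0, 0, 0], 0.01], [[0, 0, 0.01], [0, 0, 0], 0.01], [[0, 0, 0.015], [0, 0, 0], 0.01], [[0, 0, 0.02], [0, 0, 0], 0.01], [[0, 0, 0.02], [0, 0, 0], 0.01]]}}

```text
time: 5.7
tool_pos: [0.5866, -0.2103, 0.2507]
tool_rot: [-3.141, 0.002, 0.001]
contact_force: [0.4, 0.2, -2.5]
opening: 0.0273
grip_force: 50.0
```

Run:
```python
from h import *
import cv2
s=robot.read_camera("scene")[:,:,::-1]
o=robot.observe();print(o["tool_pos"],o["tool_rot"])
cv2.imwrite("pics/b1.png",cv2.resize(s[110:230,150:280],(650,600),interpolation=cv2.INTER_CUBIC))
```

```text
[ 0.58679276 -0.2105808   0.2512975 ] [-3.14118011e+00  8.70968632e-04  8.01093951e-04]
```

View pics/b1.png

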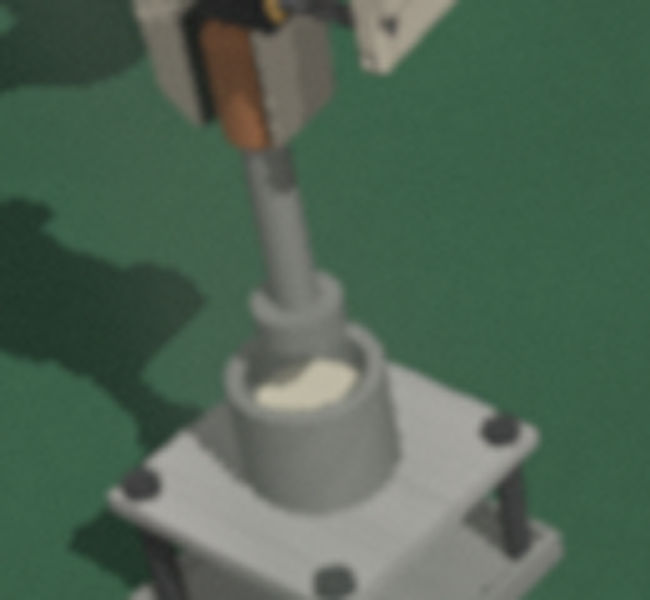

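The foot hangs over the mouth: foot about crop (300,330), ring mouth centre (305,375). I'll check alignment and tilt by projection.

Run:
```python
from h import *
B=onplane("scene",210.9,183.1,.128); p=robot.observe()["tool_pos"]
f=p[2]-.1017; print("foot z",f)
for h in(0,.015,.095):
    u,v=proj("scene",np.r_[B[:2],f+h]);print(h,((u-150)*5+2,(v-110)*5+2))
```

```text
foot z 0.14959750376290137
0 (np.float64(297.79013108731874), np.float64(326.2040899330432))
0.015 (np.float64(291.58710941476255), np.float64(296.79383959502513))
0.095 (np.float64(256.19241063125895), np.float64(128.97773208937505))
```

Tilt is negligible and the foot is about 1.7 mm off along +y. I'll correct that and enter.

{"api": "arm_command", "payload": {"moves": [[[0.0005, 0.0015, 0.0], [0, 0, 0], 0.01], [[0.0005, 0.0015, 0.008], [0, 0, 0], 0.01], [[0.0005, 0.0015, 0.016], [0, 0, 0], 0.01], [[0.0005, 0.0015, 0.024], [0, 0, 0], 0.01], [[0.0005, 0.0015, 0.032], [0, 0, 0], 0.01]], "squeeze": 60}}

```text
time: 6.25
tool_pos: [0.5871, -0.2129, 0.2186]
tool_rot: [-3.141, 0.001, -0.0]
contact_force: [0.7, -0.1, -1.5]
opening: 0.027
grip_force: 60.0
```

{"api": "arm_command", "payload": {"moves": [[[0, 0, 0.003], [0, 0, 0], 0.01], [[0, 0, 0.006], [0, 0, 0], 0.01], [[0, 0, 0.009], [0, 0, 0], 0.01], [[0, 0, 0.012], [0, 0, 0], 0.01], [[0, 0, 0.015], [0, 0, 0], 0.01]]}}

```text
time: 6.75
tool_pos: [0.5882, -0.2131, 0.2077]
tool_rot: [3.14, -0.004, -0.0]
contact_force: [-2.2, 1.9, 10.9]
opening: 0.0272
grip_force: 60.0
```

Contact is at the expected depth with 11–13 N. I'll keep pushing.

{"api": "arm_command", "payload": {"moves": [[[0, 0, 0.004], [0, 0, 0], 0.01], [[0, 0, 0.008], [0, 0, 0], 0.01], [[0, 0, 0.012], [0, 0, 0], 0.01], [[0, 0, 0.016], [0, 0, 0], 0.01], [[0, 0, 0.02], [0, 0, 0], 0.01]]}}

```text
time: 7.25
tool_pos: [0.5882, -0.2131, 0.1875]
tool_rot: [3.14, -0.004, -0.0]
contact_force: [-1.9, 1.3, 10.3]
opening: 0.0271
grip_force: 60.0
```

{"api": "arm_command", "payload": {"moves": [[[0, 0, 0.004], [0, 0, 0], 0.01], [[0, 0, 0.008], [0, 0, 0], 0.01], [[0, 0, 0.012], [0, 0, 0], 0.01], [[0, 0, 0.015], [0, 0, 0], 0.01], [[0, 0, 0.018], [0, 0, 0], 0.01]]}}

```text
time: 7.75
tool_pos: [0.5878, -0.2131, 0.1676]
tool_rot: [3.141, -0.002, -0.0]
contact_force: [0.4, 1.2, -3.3]
opening: 0.0274
grip_force: 60.0
```

{"api": "arm_command", "payload": {"moves": [[[0, 0, 0.003], [0, 0, 0], 0.01], [[0, 0, 0.006], [0, 0, 0], 0.01], [[0, 0, 0.007], [0, 0, 0], 0.01], [[0, 0, 0.007], [0, 0, 0], 0.01], [[0, 0, 0.007], [0, 0, 0], 0.01]]}}

```text
time: 8.25
tool_pos: [0.5874, -0.213, 0.1597]
tool_rot: [3.142, -0.0, -0.0]
contact_force: [-1.3, 0.3, -1.8]
opening: 0.0273
grip_force: 60.0
```

Run:
```python
from h import *
import cv2
s=robot.read_camera("scene")[:,:,::-1]
cv2.imwrite("pics/d1.png",cv2.resize(s[150:260,150:280],(650,550),interpolation=cv2.INTER_CUBIC))
```

```text
(no output)
```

View pics/d1.png

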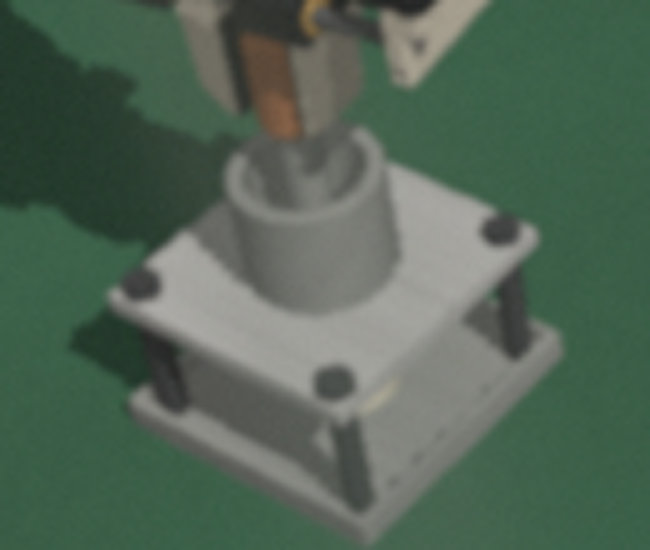

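The plug is out: it shows in the tray under the plate at about crop (380,395), and the force has fallen to the plunger's own weight. I'll draw the plunger out and return it to its original clear spot.

{"api": "arm_command", "payload": {"moves": [[[0, 0, -0.01], [0, 0, 0], 0.01], [[0, 0, -0.03], [0, 0, 0], 0.01], [[0, 0, -0.055], [0, 0, 0], 0.01], [[0, 0, -0.08], [0, 0, 0], 0.01], [[0, 0, -0.105], [0, 0, 0], 0.01]]}}

```text
time: 8.8
tool_pos: [0.5874, -0.2129, 0.2668]
tool_rot: [3.141, -0.001, -0.0]
contact_force: [0.1, -0.6, -2.1]
opening: 0.0268
grip_force: 60.0
```

{"api": "arm_command", "payload": {"moves": [[[0, 0, -0.007], [0, 0, 0], 0.01], [[0.003, -0.03, -0.007], [0, 0, 0], 0.01], [[0.006, -0.07, -0.007], [0, 0, 0], 0.01], [[0.01, -0.11, -0.007], [0, 0, 0], 0.01], [[0.014, -0.15, -0.007], [0, 0, 0], 0.01]]}}

```text
time: 9.3
tool_pos: [0.601, -0.0616, 0.2713]
tool_rot: [-3.142, 0.001, -0.001]
contact_force: [1.1, -0.6, -2.7]
opening: 0.027
grip_force: 60.0
```

{"api": "arm_command", "payload": {"moves": [[[0.003, -0.04, 0], [0, 0, 0], 0.01], [[0.006, -0.08, 0], [0, 0, 0], 0.01], [[0.009, -0.12, 0], [0, 0, 0], 0.01], [[0.012, -0.15, 0], [0, 0, 0], 0.01], [[0.012, -0.165, 0], [0, 0, 0], 0.01]]}}

```text
time: 9.8
tool_pos: [0.6131, 0.1048, 0.2711]
tool_rot: [-3.141, 0.001, 0.002]
contact_force: [-0.3, -0.4, -2.7]
opening: 0.0272
grip_force: 60.0
```

{"api": "arm_command", "payload": {"moves": [[[0, 0, 0.01], [0, 0, 0], 0.01], [[0, 0, 0.04], [0, 0, 0], 0.01], [[0, 0, 0.08], [0, 0, 0], 0.01], [[0, 0, 0.11], [0, 0, 0], 0.01], [[0, 0, 0.13], [0, 0, 0], 0.01]]}}

```text
time: 10.3
tool_pos: [0.6118, 0.0999, 0.1381]
tool_rot: [3.141, 0.005, -0.002]
contact_force: [0.5, 0.2, -2.7]
opening: 0.0269
grip_force: 60.0
```

{"api": "arm_command", "payload": {"moves": [[[0, 0, 0.004], [0, 0, 0], 0.01], [[0, 0, 0.008], [0, 0, 0], 0.01], [[0, 0, 0.01], [0, 0, 0], 0.01], [[0, 0, 0.01], [0, 0, 0], 0.01], [[0, 0, 0.01], [0, 0, 0], 0.01]]}}

```text
time: 10.8
tool_pos: [0.6139, 0.102, 0.1327]
tool_rot: [3.142, -0.002, -0.0]
contact_force: [0.4, -0.0, -1.9]
opening: 0.0268
grip_force: 60.0
```

{"api": "arm_command", "payload": {"moves": [[[0, 0, 0.008], [0, 0, 0], 0.01], [[0, 0, 0.016], [0, 0, 0], 0.01], [[0, 0, 0.022], [0, 0, 0], 0.01], [[0, 0, 0.025], [0, 0, 0], 0.01], [[0, 0, 0.026], [0, 0, 0], 0.01]]}}

```text
time: 11.3
tool_pos: [0.6131, 0.1021, 0.105]
tool_rot: [3.141, 0.001, -0.0]
contact_force: [-0.9, 0.9, -2.3]
opening: 0.0273
grip_force: 60.0
```

{"api": "arm_command", "payload": {"moves": [[[0, 0, 0.001], [0, 0, 0], 0.01], [[0, 0, 0.002], [0, 0, 0], 0.01], [[0, 0, 0.003], [0, 0, 0], 0.01], [[0, 0, 0.004], [0, 0, 0], 0.01], [[0, 0, 0.004], [0, 0, 0], 0.01]]}}

```text
time: 11.8
tool_pos: [0.6134, 0.102, 0.1017]
tool_rot: [3.141, -0.0, -0.0]
contact_force: [-0.0, 0.0, -2.4]
opening: 0.0273
grip_force: 60.0
```

{"api": "arm_command", "payload": {"moves": [[[0, 0, 0.0005], [0, 0, 0], 0.01], [[0, 0, 0.001], [0, 0, 0], 0.01], [[0, 0, 0.001], [0, 0, 0], 0.01], [[0, 0, 0.001], [0, 0, 0], 0.01], [[0, 0, 0.001], [0, 0, 0], 0.01]]}}

```text
time: 12.3
tool_pos: [0.6137, 0.1021, 0.1016]
tool_rot: [3.142, -0.001, -0.0]
contact_force: [-0.3, -0.6, 5.6]
opening: 0.027
grip_force: 60.0
```

The foot is now on the bench. I'll release slowly and retreat.

{"api": "arm_command", "payload": {"moves": [[[0, 0, 0], [0, 0, 0], 0.03], [[0, 0, 0], [0, 0, 0], 0.036], [[0, 0, 0], [0, 0, 0], 0.05], [[0, 0, 0], [0, 0, 0], 0.07], [[0, 0, 0], [0, 0, 0], 0.0918]]}}

```text
time: 12.8
tool_pos: [0.6133, 0.102, 0.1005]
tool_rot: [3.141, 0.0, -0.0]
contact_force: [0.5, -0.5, 0.3]
opening: 0.0557
grip_force: 0.0
```

{"api": "arm_command", "payload": {"moves": [[[0, 0, 0], [0, 0, 0], 0.0918], [[0, 0, 0], [0, 0, 0], 0.0918], [[0, 0, 0], [0, 0, 0], 0.0918], [[0, 0, -0.01], [0, 0, 0], 0.0918], [[0, 0, -0.03], [0, 0, 0], 0.0918]]}}

```text
time: 13.3
tool_pos: [0.6125, 0.102, 0.1301]
tool_rot: [3.141, 0.003, -0.0]
contact_force: [-0.2, -0.5, 0.2]
opening: 0.0906
grip_force: 0.0
```

{"api": "arm_command", "payload": {"moves": [[[0, 0, -0.03], [0, 0, 0], 0.0918], [[0, 0, -0.06], [0, 0, 0], 0.0918], [[0, 0, -0.09], [0, 0, 0], 0.0918], [[0, 0, -0.12], [0, 0, 0], 0.0918], [[0, 0, -0.15], [0, 0, 0], 0.0918]]}}

```text
time: 13.8
tool_pos: [0.6132, 0.1021, 0.283]
tool_rot: [3.142, -0.001, -0.0]
contact_force: [1.1, -0.0, -0.5]
opening: 0.0918
grip_force: 0.0
```

{"api": "arm_command", "payload": {"moves": [[[-0.05, 0, 0], [0, 0, 0], 0.0918], [[-0.09, 0, 0], [0, 0, 0], 0.0918], [[-0.12, 0, 0], [0, 0, 0], 0.0918], [[-0.14, 0, 0], [0, 0, 0], 0.0918], [[-0.14, 0, 0], [0, 0, 0], 0.0918]]}}

```text
time: 14.3
tool_pos: [0.4715, 0.1023, 0.2822]
tool_rot: [-3.142, -0.001, 0.0]
contact_force: [0.7, 0.2, 0.1]
opening: 0.0917
grip_force: 0.0
```

Run:
```python
from h import *
import cv2
s=robot.read_camera("scene")[:,:,::-1]
cv2.imwrite("pics/f1.png",cv2.resize(s[140:320,150:460],(800,464),interpolation=cv2.INTER_CUBIC))
```

```text
(no output)
```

View pics/f1.png

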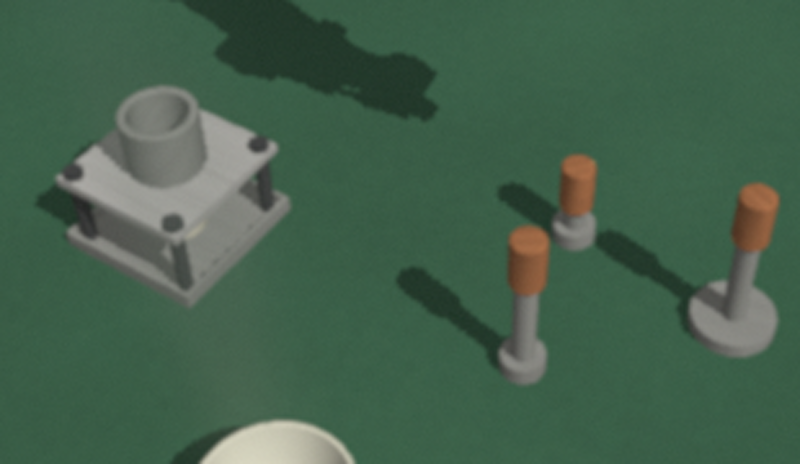

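The plunger stands upright at crop (525,300), clear of the stand. The bore is empty at (160,115), and the plug shows on the tray at (190,230).

```bash
python3 -c "
from cell import robot
print(robot.hand_in())"
```

```text
the job is handed in; nothing more can be done
None
```

The plug was pushed out onto the stand's tray, the plunger was drawn out and stands upright on the bench clear of the stand, and the job was handed in at about 14 s.

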